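# Move the charged battery from its charger to the barcode reader's stand

### The arm

A 7-joint arm with a two-finger parallel gripper is mounted at the origin on the work surface. World frame = base frame: x ahead of the robot, y to its left, z up, the work surface at z = 0. Lengths are in m, angles in rad, forces in N, time in s.
With the tool pointing down it reaches from about 0.4 to 0.85 m from the base axis. Payload 10.4 kg.
Tool frame: the origin (TCP) lies midway between the tips of the shut fingers; the grasp point (between the pads) lies 19 mm behind it; z points along the fingers, x is the direction in which the jaws open and shut, and the axes are right-handed (so a half turn about z gives the same grasp; the last joint's range is limited). The gripper opens to 87 mm and grips with 3 to 60 N. Pads are 19 mm wide; open, the fingers measure 117 mm over their backs; the gripper's body (75 mm by 190 mm) begins 51 mm behind the grasp point.
Start: joints at [1.165, 0.332, -0.065, 1.46, 0.022, 1.35, -0.088], TCP at [0.233, -0.58, 0.223] pointing down, gripper open.
Joint ranges: [-2.6, 2.6], [-0.5, 2.12], [-1.47, 1.34], [0.16, 2.42], [-1.27, 4.41], [0.06, 2.06], [-2.6, 2.6]. Speed limits (rad/s): [2.22, 2.22, 2.79, 2.79, 3.14, 3.14, 3.14].

### API

Orientations are given as a unit quaternion [x, y, z, w].
In Python, from bench import r gives the robot as it stands. The module is installed in compiled form; this text tells all that it offers.
- The arm moves only by the tool play_rows, never from a script. Its argument "commands" is a list of rows, each a list of 7 numbers: the shift along the world's x, y, z in cm, then the turn, a rotation vector about the world's x, y, z in rad, then the finger opening in cm, from 0 to 8.7. A call has 1 to 20 rows; each row shifts and turns the commanded pose from where the row before left it; what a row does not reach is not made up. A row lasts 1/8 s, in which the tool goes at most 62.5 mm and 10.7 degrees, less where a joint would pass 70% of its speed; a pose out of reach is approached as far as the arm can. A call is refused whole if a number of a shift passes 6.25 or a number of a turn 0.188, either way. A call with a gripper value outside its range is refused whole. The fingers move at their own pace and stop on an object; "grip_force" is the grip in N (left out, the last holds). Time passes only in rows, so rows that do not move let the fingers close. It gives the time, the measured TCP pose, the force and the opening at its end, in the units of the state.
- r.read_state(): the state, without advancing time (a new reading comes with each control period).
- r.camera(name): name is "side" or "top" or "wrist"; returns a dict with "img" (400x640x3 uint8, red, green, blue), "K" (3x3 intrinsics, pixels), "camera_from_world" (4x4, takes a point from world to camera coordinates). Camera axes: x right, y down, z forward; pixel columns grow to the right and rows downward; lengths in m; the calibration is good to about 2 mm. A picture is of the moment at which its call begins. There is no depth.
- r.close_job(): hands the job in, once; it reports no verdict.
The state is a dict: "time": time; "joint_positions": joint angles; "joint_vel": joint speeds; "joint_torque": joint torques, N m; "ee_pos": TCP position; "eef_rot": TCP orientation; "ft_force": force on the tool from outside, world axes, zero at the start; "torque": the same for the moment, N m; "width": finger opening in m.
Only numpy, scipy, OpenCV 4.12 (cv2) and the standard library are available. Lean on these libraries where they do the work, as an engineer would, in place of code of your own. Each camera call takes 0.05 s, during which the arm holds its last target. There are 200 camera calls.

### The job

Take the charged battery pack out of the flat charger, pressing the charger's catch pad to free it, and slide it into the sloping bay of the barcode reader's stand until it is fully home and the catch has sprung up behind it. Let go of it there, and leave the other things on the bench where they are.

Things in the scene. Friction and masses are not known exactly. Their poses are not given: they have to be found in the camera images.
- pack_centre (a point): Battery pack, 0.14-0.26 kg: dark upright block 60 mm long (x), 26 mm wide (y, grip here), 6 to 48 mm above the underside, on a bright metal foot plate 70 mm long (x), 46 mm wide (40 at its top), 6 mm thick. Point: half-way up, 24 mm above the underside's centre; x along the length, z up. Ends alike: fits either way round. Starts latched in the charger with its x along charger_seat's x.
- charger_seat (a point): Charger: flat white box, its level top is the bay's floor, 30 mm above the table. Point: on the floor under the middle of a seated pack; z is the floor's normal, +x points out of the mouth (the pack comes out that way), y across. Fixed. Floor x -50 to 95, y -45 to 82 mm. Stop wall 9 mm high (its middle, 28 mm wide, 30 mm high), face at x = -37 mm.
- charger_jaws (a point): Mouth end of the charger's two undercut dovetail jaws, 25 mm along x from charger_seat, same axes. Jaws run 57 mm inward from here, 10 mm high, outside 76 mm wide; they hold the foot plate with 1.6 mm play each side and up. From here outward 14 mm, flared guides 8 mm high open from 50 to 66 mm wide. A pack 75 mm or more out from its seat can be lifted clear.
- charger_pad (a point): Ribbed catch pad of the charger, 24 mm (x) by 28 mm (y), beside the bay on its +y side. Point: centre of the pad's top, at (45, 62, 12) mm in charger_seat, axes as charger_seat; it moves with the pad. Press it along -z to lower the catch: about 2 N, 5 mm or more.
- charger_catch (a joint): How far the charger's pad and catch (one rigid piece) are pressed, m: 0 up, 0.005 or more frees the pack, 0.007 fully down. Stays down only while pressed or while the pack lies over it.
- charger_ejector (a joint): Travel (m) of the sprung plunger in the charger's stop wall, 21 mm above the floor, that pushes the block outward (5 N at 0, 3.5 N at its end, 0.014): 0.002 with the pack latched. When the catch is pressed the pack pops out about 11 to 16 mm and then lies over the catch.
- stand_seat (a point): Bay of the grey and black reader stand, same bay, sizes and axes as the charger's, but its floor slopes 30 degrees: it faces the robot, and +x, out of the mouth, runs up the slope away from the robot. Point: on the floor, 55 mm above the table, under the middle of a seated pack; z is the floor's normal. Fixed. The reader lies beside the bay at y -89 to -141 mm, up to 90 mm above the table.
- stand_jaws (a point): Mouth end of the stand's jaws, 25 mm along x from stand_seat; jaws and guides sized as at charger_jaws. Slide the pack in along -x: the slide is slippery, but the push rises to 6-15 N against the ejector. The stop lies 2 mm beyond the seat; there the catch clicks up behind the foot plate. Unlatched, the pack slides back 5 mm or more when let go.
- stand_mouth (a point): Point on the stand's floor 78 mm along x from stand_seat, axes as stand_seat. Lay the pack here first: centred here and square to the bay, its foot plate lies just outside the jaws and guides and over the catch, which gives way under 1 to 2 N.
- stand_tooth (a point): Foot of the stand's catch face, on the floor 35 mm along x from stand_seat. The steel catch is 24 mm wide (y), 5 mm high when up, and slopes down to the floor 19 mm farther out. The charger's is the same.
- stand_pad (a point): Ribbed catch pad of the stand, 24 mm (x) by 28 mm (y), beside the bay on its +y side. Point: centre of the pad's top, at (45, 62, 12) mm in stand_seat, axes as stand_seat; it moves with the pad. It only shows the catch: no need to press it.
- stand_catch (a joint): How far the stand's catch and pad are pressed, m: 0 up (at the start); below 0.0035 once the pack has clicked home (friction may keep it from rising fully), about 0.005 while the pack lies over it.
- stand_ejector (a joint): Travel (m) of the stand's sprung plunger, as the charger's: 0.014 with the bay empty, 0.002 with the pack latched home, 0 at the stop.
Not all that is in view belongs to the job. Of the things that look like the part that bears pack_centre, the smallest one is meant. Leave any green or yellow look-alike of the part that bears charger_seat alone.

How it is judged:
On the way, in this order (a step that is already met when the one before it is completed fails the run):
1. the charger's catch is pressed down (value of joint charger_catch above 0.0045 m).
2. the pack is out of the charger and clear of it (distance between pack_centre and charger_seat above 0.12 m), for 0.1 s.
At the end, for the whole second after the job is handed in: The pack is at rest, seated in the stand's bay: its centre within 4 mm (outward or inward) and 4 mm (sideways) of the seated place, 21 to 28 mm above the floor of the bay, square to the bay within 0.1 rad, and the stand's catch up behind it (pressed less than 3.5 mm) (x of pack_centre in the frame of stand_seat between -0.004 and 0.004 m and y of pack_centre in the frame of stand_seat between -0.004 and 0.004 m and z of pack_centre in the frame of stand_seat between 0.021 and 0.028 m and angle between the x axis of pack_centre and the x axis of stand_seat, either way round below 0.1 rad and angle between the z axis of pack_centre and the z axis of stand_seat, either way round below 0.1 rad and value of joint stand_catch below 0.0035 m and linear speed of pack below 0.02 m/s); the robot touches nothing.
It fails at once if a bystander is disturbed (moved more than 30 mm): timer, label_roll, swab_box, notepad, marker (distance of any of timer, label_roll, swab_box, notepad, marker from where it was at the start of the episode above 0.03 m).
It also fails if it takes over 48 s, if anything falls off the work surface, if the arm or the gripper's body presses on something with over 40 N, if the wrist force passes 120 N, or if a joint passes its speed limit or range.

## Working session

There is one attempt and no reset: what is moved stays moved. The work goes in short steps, Python scripts to look and compute and a tool call to move; the robot and the scene stay as the last step left them, time stands still between calls to the robot, and variables do not carry over. Pictures are saved under pics/ and viewed, about 8 in all and at most 12, crops included, and the job is handed in when it is done.

Besides the shell and the picture viewer there is one more tool, called after "Call:" by a JSON object that holds its "api" and its "payload", one argument or row to a line. play_rows: Moves the arm, as the interface text tells. Its arguments: {"type":"object","properties":{"commands":{"type":"array","items":{"type":"array","items":{"type":"number"}}},"grip_force":{"type":"number"}},"required":["commands"]}

```bash
mkdir -p pics; ls; python3 - <<'E'
from bench import r
import cv2,numpy as np,pickle
s=r.read_state();print({k:np.round(v,3) for k,v in s.items()})
for n in ("top","side"):
    c=r.camera(n);pickle.dump(c,open(f'pics/{n}0.pkl','wb'));cv2.imwrite(f'pics/{n}0.png',c['img'][:,:,::-1])
    print(n,c['K'].tolist(),np.round(c['camera_from_world'],4).tolist())
E
```

```text
pics
{'time': np.float64(0.0), 'joint_positions': array([ 1.165,  0.333, -0.065,  1.461,  0.022,  1.35 , -0.089]), 'joint_vel': array([ 0.001, -0.002,  0.001, -0.   , -0.001, -0.   ,  0.001]), 'joint_torque': array([ 0.0000e+00, -6.2326e+01,  2.5000e-02, -3.8989e+01, -6.1000e-02,
        4.0000e-02,  0.0000e+00]), 'ee_pos': array([ 0.233, -0.579,  0.222]), 'eef_rot': array([ 0.829, -0.56 , -0.001, -0.   ]), 'ft_force': array([ 0.414,  0.649, -0.452]), 'torque': array([ 0.017,  0.013, -0.041]), 'width': np.float64(0.087)}
top [[492.8379035074807, 0.0, 305.5872056319988], [0.0, 492.8379035074807, 192.640371814447], [0.0, 0.0, 1.0]] [[0.0199, -0.9997, -0.0137, 0.0619], [-0.9932, -0.0182, -0.1153, 0.4217], [0.115, 0.0159, -0.9932, 1.4037], [0.0, 0.0, 0.0, 1.0]]
side [[433.63592656165685, 0.0, 322.78026229476245], [0.0, 433.63592656165685, 198.33296140187534], [0.0, 0.0, 1.0]] [[-0.9705, -0.241, -0.0037, 0.4364], [-0.1652, 0.6763, -0.7179, 0.0839], [0.1755, -0.6961, -0.6962, 1.2608], [0.0, 0.0, 0.0, 1.0]]
```

View pics/top0.png

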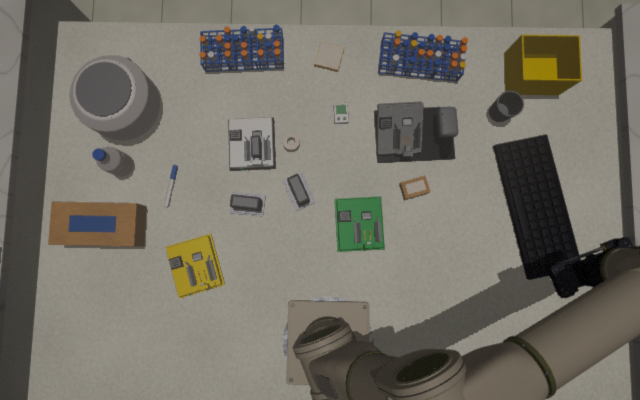

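View pics/side0.png

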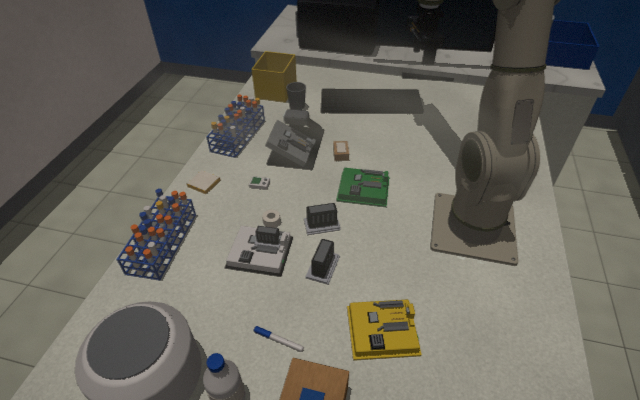

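The top view shows the white charger at (251,143) with its pack at (256,147), and the stand at (405,130). Two larger look-alike packs lie at (247,203) and (298,190). I'll zoom in on the charger and the stand.

```bash
python3 - <<'E'
import cv2,numpy as np
T=cv2.imread('pics/top0.png');S=cv2.imread('pics/side0.png')
def crop(I,x,y,w,h):
    c=cv2.resize(I[y:y+h,x:x+w],(400,300),interpolation=cv2.INTER_CUBIC)
    return cv2.convertScaleAbs(c,alpha=1.5,beta=10)
# scale noted
a=crop(T,220,110,64,48*1+18-18) if 0 else crop(T,216,108,80,60)
b=crop(T,370,95,92,69)
c=crop(S,220,215,80,60);d=crop(S,260,110,72,54)
cv2.imwrite('pics/z0.png',np.vstack([np.hstack([a,b]),np.hstack([c,d])]))
E
```

```text
(no output)
```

View pics/z0.png

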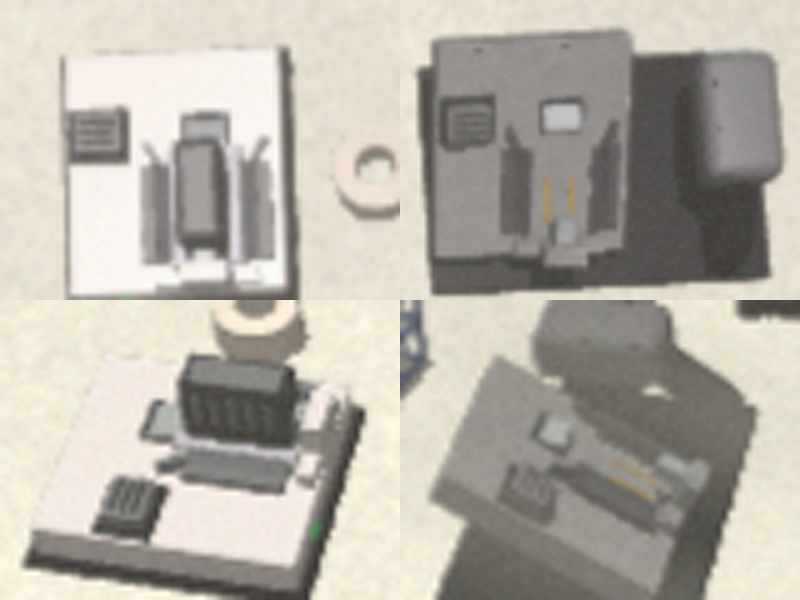

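The zoom shows both mouths facing away from the robot (image up), and both pads on the left (+y). Next I'll fit the poses from these corner points.

```bash
cat > h.py <<'E'
import numpy as np,cv2,pickle
from scipy.spatial.transform import Rotation as R
from scipy.optimize import least_squares
def proj(c,P):
    P=np.atleast_2d(P);T=c['camera_from_world'];q=P@T[:3,:3].T+T[:3,3];q=q@c['K'].T;return q[:,:2]/q[:,2:]
def pose(p,z,tilt): # p=x,y,yaw -> Rm,t
    return (R.from_euler('z',p[2])*R.from_euler('y',-tilt)).as_matrix(),np.array([p[0],p[1],z])
def fit(obs,z,tilt,p0):
    def f(p):
        Rm,t=pose(p,z,tilt)
        return np.concatenate([(proj(c,np.array(L)/1000@Rm.T+t)-np.array(U)).ravel() for c,L,U in obs])
    s=least_squares(f,p0,loss='soft_l1');return s.x,f(s.x).reshape(-1,2)
E
python3 - <<'E'
from h import *
t=pickle.load(open('pics/top0.pkl','rb'));s=pickle.load(open('pics/side0.pkl','rb'))
def un(L,sc,ox,oy): return [((u+.5)/sc-.5+ox,(v+.5)/sc-.5+oy) for u,v in L]
A=[(95,82,0),(95,-45,0),(-50,82,0),(45,62,12),(25,38,10),(25,-38,10),(-32,38,10)]
oc=[(t,A,un([(64,56),(281,48),(68,298),(99,135),(141,165),(268,160),(142,263)],5,216,108)),
 (s,[(45,62,12),(95,82,0),(-50,82,0),(95,-45,0)],un([(133,197),(33,232),(297,268),(105,58)],5,220,215))]
B=[(95,82,0),(95,-45,0),(-50,82,0),(45,62,12),(25,38,10),(25,-38,10),(44.5,0,3)]
a=400/92;b=400/72
os_=[(t,B,un([(34,38),(231,30),(36,257),(70,122),(100,150),(220,150),(162,117)],a,370,95)),
 (s,[(45,62,12),(95,82,0),(-50,82,0),(95,-45,0),(44.5,0,3)],un([(130,187),(32,198),(255,290),(97,58),(155,132)],b,260,110))]
for o,z,ti in((oc,.03,0),(os_,.055,np.pi/6)):
    x,res=fit(o,z,ti,[.5,0.1,0]);print(x.round(4),res.round(1).tolist())
    Rm,T=pose(x,z,ti);
    for q in [(45,62,12),(0,0,24),(78,0,0),(110,0,24)]: print(q,(Rm@np.array(q)/1e0/1000+T).round(4))
E
```

```text
[0.5453 0.2149 0.061 ] [[-0.3, -0.2], [-0.7, -0.5], [0.0, -0.0], [-0.8, -0.6], [-0.7, -0.1], [0.0, -0.2], [-0.4, -0.4], [0.4, -0.1], [0.4, -1.1], [1.0, -0.3], [1.1, -1.4]]
(45, 62, 12) [0.5865 0.2796 0.042 ]
(0, 0, 24) [0.5453 0.2149 0.054 ]
(78, 0, 0) [0.6232 0.2197 0.03  ]
(110, 0, 24) [0.6551 0.2217 0.054 ]
[ 0.5874 -0.2139  0.0651] [[-0.1, 0.7], [0.1, 0.3], [-1.1, -0.4], [-0.8, -0.4], [0.5, -0.6], [-0.2, -1.8], [-0.6, -1.0], [1.1, -0.9], [2.1, -4.5], [0.8, 0.8], [0.3, -1.2], [0.0, -0.2]]
(45, 62, 12) [ 0.6162 -0.1499  0.0879]
(0, 0, 24) [ 0.5754 -0.2147  0.0758]
(78, 0, 0) [ 0.6548 -0.2095  0.094 ]
(110, 0, 24) [ 0.6705 -0.2085  0.1308]
```

Call:
{"api": "play_rows", "payload": {
  "commands": [
    [6,4,0,0,0,-0.02,8.7],
    [6,4,0,0,0,-0.02,8.7],
    [6,4,0,0,0,-0.02,8.7],
    [6,4,0,0,0,-0.02,8.7],
    [1,5.8,0,0,0,-0.02,8.7],
    [1,5.8,0,0,0,-0.02,8.7],
    [1,5.8,0,0,0,-0.02,8.7],
    [1,5.8,0,0,0,-0.02,0],
    [1,5.8,0,0,0,-0.02,0],
    [1,5.8,0,0,0,-0.02,0],
    [1,5.8,0,0,0,-0.02,0],
    [1,5.8,0,0,0,-0.02,0],
    [1,5.8,0,0,0,-0.02,0],
    [1,5.8,0,0,0,-0.02,0],
    [1,5.8,0,0,0,-0.02,0],
    [0.4,5.8,0,0,0,-0.02,0],
    [0,0,0,0,0,0,0],
    [0,0,0,0,0,0,0]
  ],
  "grip_force": 20
}}

```text
time: 2.35
ee_pos: [0.5554, 0.2544, 0.222]
eef_rot: [0.729, -0.684, -0.0, 0.001]
ft_force: [0.4, -1.4, 0.2]
width: 0.0003
```

```bash
python3 - <<'E'
from h import *
from bench import r
s=r.read_state();print({k:np.round(v,4).tolist() for k,v in s.items() if k in('time','ee_pos','eef_rot','width','ft_force')})
c=r.camera('wrist');pickle.dump(c,open('pics/w1.pkl','wb'))
I=c['img'][:,:,::-1].copy();cv2.imwrite('pics/w1r.png',I)
Rm,T=pose([.5453,.2149,.061],.03,0)
for q in [(45,62,12),(95,82,0),(95,-45,0),(-50,82,0),(-50,-45,0),(25,38,10),(25,-38,10),(-32,38,10),(-32,-38,10),(30,13,48),(30,-13,48),(-30,13,48),(-30,-13,48)]:
    u,v=proj(c,Rm@np.array(q)/1000+T)[0];cv2.drawMarker(I,(int(round(u)),int(round(v))),(0,0,255),cv2.MARKER_CROSS,9,1);print(q,round(u,1),round(v,1))
cv2.imwrite('pics/w1.png',I)
E
```

```text
{'time': 2.35, 'ee_pos': [0.5554, 0.2544, 0.222], 'eef_rot': [0.729, -0.6845, -0.0, 0.0006], 'ft_force': [0.4294, -1.4164, 0.1905], 'width': 0.0003}
(45, 62, 12) 297.3 153.2
(95, 82, 0) 276.8 100.4
(95, -45, 0) 406.4 100.6
(-50, 82, 0) 281.2 239.2
(-50, -45, 0) 397.5 239.4
(25, 38, 10) 321.6 172.9
(25, -38, 10) 397.1 173.1
(-32, 38, 10) 321.5 226.6
(-32, -38, 10) 393.9 226.7
(30, 13, 48) 349.5 174.9
(30, -13, 48) 378.5 174.9
(-30, 13, 48) 348.0 237.7
(-30, -13, 48) 375.6 237.8
```

View pics/w1.png

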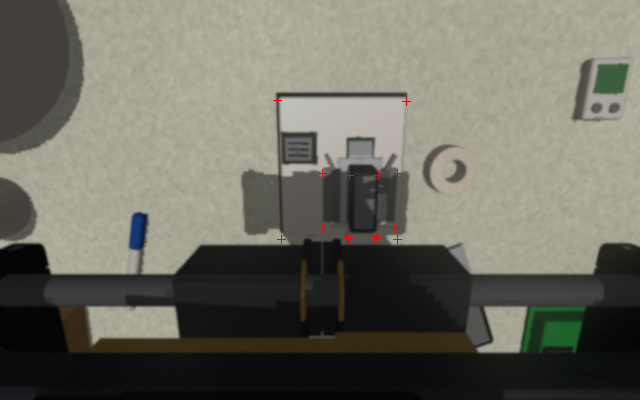

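The wrist view shows the charger about 4–5 px above my overlay (pad at about (299,148)), so I'll zoom in to refine it.

```bash
python3 - <<'E'
import cv2
I=cv2.imread('pics/w1r.png')[85:245,260:420];I=cv2.resize(I,(600,600),interpolation=cv2.INTER_CUBIC);cv2.imwrite('pics/z1.png',cv2.convertScaleAbs(I,alpha=1.6,beta=15))
E
```

```text
(no output)
```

View pics/z1.png

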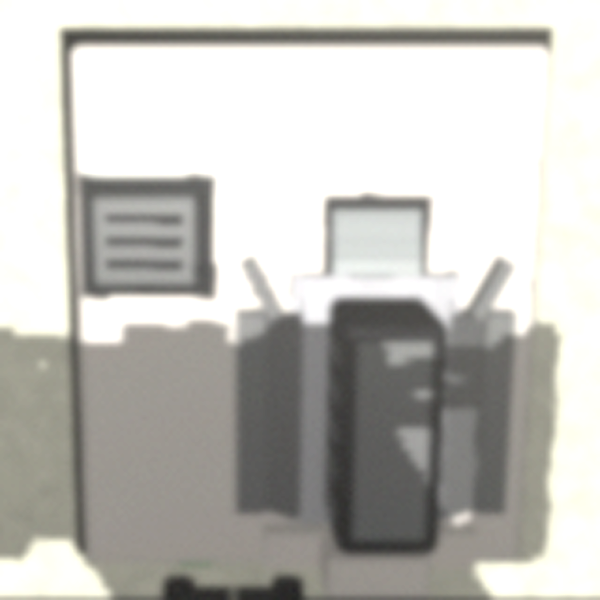

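```bash
python3 - <<'E'
from h import *
w=pickle.load(open('pics/w1.pkl','rb'))
def un(L,sc,ox,oy): return [((u+.5)/sc-.5+ox,(v+.5)/sc-.5+oy) for u,v in L]
o=[(w,[(95,82,0),(95,-45,0),(45,62,12),(25,38,10),(-32,38,10),(25,-38,10),(-32,-38,10)],un([(72,45),(549,45),(148,238),(238,312),(238,512),(512,312),(505,512)],3.75,260,85))]
x,res=fit(o,.03,0,[.5453,.2149,.061]);print(x.round(4),res.round(1).tolist())
Rm,T=pose(x,.03,0)
for q in [(45,62,12),(14,0,24)]: print(q,(Rm@np.array(q)/1e0/1000+T).round(4))
cw=np.linalg.inv(w['camera_from_world']);print(cw[:3,3].round(3),cw[:3,2].round(3))
E
```

```text
[0.5503 0.2142 0.0631] [[-1.3, -1.4], [1.6, -1.4], [-1.0, 0.1], [-0.5, 0.3], [-0.5, 1.0], [2.2, 0.3], [0.9, 1.0]]
(45, 62, 12) [0.5913 0.2789 0.042 ]
(14, 0, 24) [0.5643 0.2151 0.054 ]
[0.629 0.258 0.384] [-0.266 -0.016 -0.964]
```

Call:
{"api": "play_rows", "payload": {
  "commands": [
    [1.75,1.25,-4,0,0,0,0],
    [1.75,1.25,-5,0,0,0,0],
    [0,0,-5,0,0,0,0],
    [0,0,-2.8,0,0,0,0],
    [0,0,-0.5,0,0,0,0],
    [0,0,-0.4,0,0,0,0],
    [0,0,-0.3,0,0,0,0],
    [0,0,0,0,0,0,0]
  ]
}}

```text
time: 3.4
ee_pos: [0.5909, 0.28, 0.0434]
eef_rot: [0.729, -0.685, 0.0, -0.001]
ft_force: [-0.1, 0.0, -0.2]
width: 0.0006
```

```bash
python3 - <<'E'
from h import *
from bench import r
c=r.camera('side');cv2.imwrite('pics/s2.png',cv2.resize(c['img'][200:290,210:330,::-1],(720,540),interpolation=cv2.INTER_CUBIC))
print(r.read_state()['ee_pos'],r.read_state()['ft_force'])
E
```

```text
[0.59087551 0.28000027 0.04337683] [ 0.22959956 -0.37010142 -0.0142774 ]
```

View pics/s2.png

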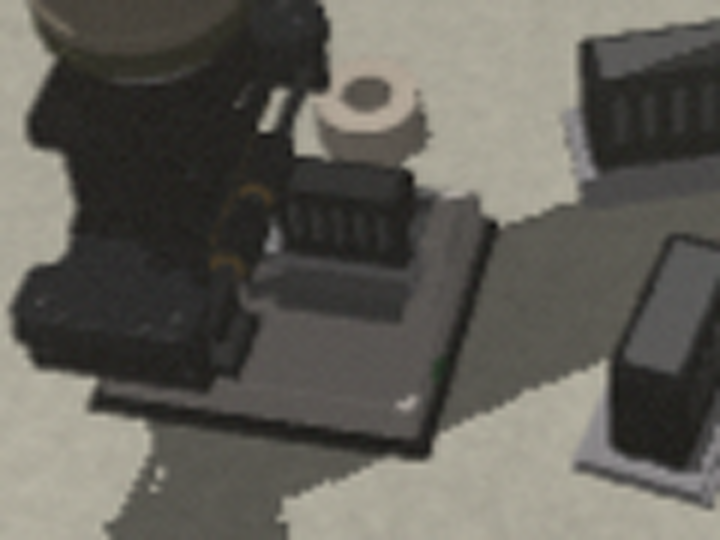

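The fingers sit over the pad at z = 0.043 with no contact yet. I'll press down about 7 mm and then rise clear.

Call:
{"api": "play_rows", "payload": {
  "commands": [
    [0,0,-0.3,0,0,0,0],
    [0,0,-0.3,0,0,0,0],
    [0,0,-0.2,0,0,0,0],
    [0,0,0,0,0,0,0],
    [0,0,0,0,0,0,0]
  ]
}}

```text
time: 4.08
ee_pos: [0.5907, 0.2801, 0.0352]
eef_rot: [0.729, -0.685, 0.0, -0.0]
ft_force: [0.2, 0.1, 7.4]
width: 0.0006
```

Call:
{"api": "play_rows", "payload": {
  "commands": [
    [0,0,3,0,0,0,0],
    [0,0,5,0,0,0,0],
    [-2,-2,4,0,0,0,5],
    [-3,-2.2,2.5,0,0,0,5],
    [-2,-2.2,0,0,0,0,5],
    [0,0,0,0,0,0,5]
  ]
}}

```text
time: 4.82
ee_pos: [0.5199, 0.2141, 0.1798]
eef_rot: [0.728, -0.685, 0.001, 0.0]
ft_force: [-0.0, -0.0, -0.8]
width: 0.0326
```

```bash
python3 - <<'E'
from h import *
from bench import r
s=r.read_state();print({k:np.round(v,4).tolist() for k,v in s.items() if k in('time','ee_pos','eef_rot','width','ft_force')})
c=r.camera('wrist');pickle.dump(c,open('pics/w2.pkl','wb'))
I=c['img'][:,:,::-1].copy();cv2.imwrite('pics/w2r.png',I)
Rm,T=pose([.549,.2143,.062],.03,0)
for q in [(44,13,48),(44,-13,48),(-16,13,48),(-16,-13,48),(25,38,10),(25,-38,10)]:
    u,v=proj(c,Rm@np.array(q)/1000+T)[0];cv2.drawMarker(I,(int(round(u)),int(round(v))),(0,0,255),cv2.MARKER_CROSS,7,1);print(q,round(u,1),round(v,1))
cv2.imwrite('pics/w2.png',cv2.resize(cv2.convertScaleAbs(I[60:280,190:450],alpha=1.5,beta=15),(709,600),interpolation=cv2.INTER_CUBIC))
E
```

```text
{'time': 4.825, 'ee_pos': [0.5199, 0.2141, 0.1798], 'eef_rot': [0.7284, -0.6852, 0.0008, 0.0005], 'ft_force': [-0.0327, -0.0058, -0.8032], 'width': 0.0326}
(44, 13, 48) 304.8 110.7
(44, -13, 48) 340.1 110.7
(-16, 13, 48) 305.8 190.3
(-16, -13, 48) 339.1 190.3
(25, 38, 10) 278.0 133.7
(25, -38, 10) 366.7 133.6
```

View pics/w2.png

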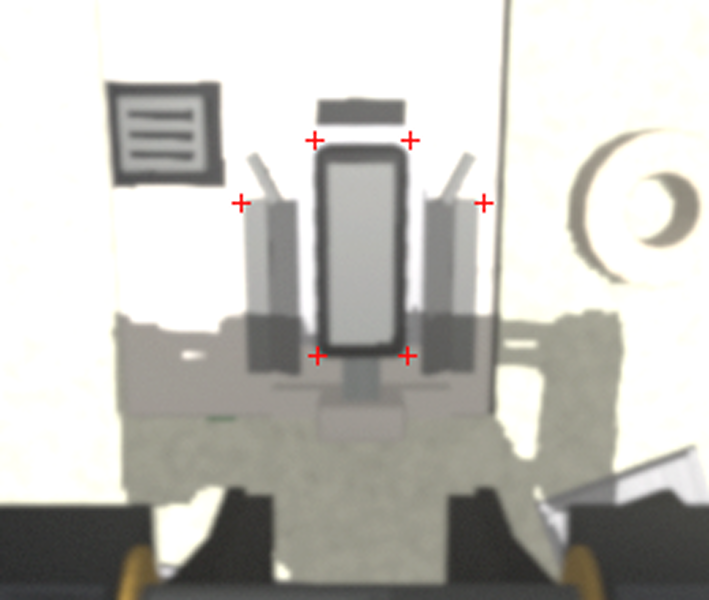

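The pack has popped out about 13 mm: its top spans (317–407, 145–355) in the crop, close to my prediction. Now I'll grasp it.

Call:
{"api": "play_rows", "payload": {
  "commands": [
    [2.2,0.1,-3,0,0,0,5],
    [2.1,0.05,-4.6,0,0,0,5],
    [0,0,-4,0,0,0,5],
    [0,0,-2,0,0,0,5],
    [0,0,0,0,0,0,5],
    [0,0,0,0,0,0,2],
    [0,0,0,0,0,0,2],
    [0,0,0,0,0,0,1.5],
    [0,0,0,0,0,0,1.5]
  ],
  "grip_force": 45
}}

```text
time: 6.0
ee_pos: [0.564, 0.2174, 0.0444]
eef_rot: [0.729, -0.685, 0.0, -0.0]
ft_force: [-0.0, -0.5, 5.3]
width: 0.0256
```

Call:
{"api": "play_rows", "payload": {
  "commands": [
    [1,0.06,0,0,0,0,1.5],
    [1.5,0.09,0,0,0,0,1.5],
    [1.5,0.09,0,0,0,0,1.5],
    [1.5,0.09,0,0,0,0,1.5],
    [1.5,0.09,0,0,0,0,1.5],
    [0,0,0,0,0,0,1.5]
  ]
}}

```text
time: 6.75
ee_pos: [0.6353, 0.2218, 0.0444]
eef_rot: [0.729, -0.685, 0.001, -0.001]
ft_force: [1.5, -0.2, 4.9]
width: 0.0257
```

Call:
{"api": "play_rows", "payload": {
  "commands": [
    [0,0,3,0,0,0,1.5],
    [0,0,5,0,0,0,1.5],
    [0,0,6,0,0,0,1.5],
    [0,0,6,0,0,0,1.5],
    [-0.3,-4,-0.5,0.0034,-0.0524,0,1.5],
    [-0.3,-4.4,-0.5,0.0034,-0.0524,0,1.5],
    [-0.3,-4.4,-0.5,0.0034,-0.0524,0,1.5],
    [-0.3,-4.4,-0.5,0.0034,-0.0524,0,1.5],
    [-0.3,-4.4,-0.5,0.0034,-0.0524,0,1.5],
    [-0.3,-4.4,-0.5,0.0034,-0.0524,0,1.5],
    [-0.3,-4.4,-0.5,0.0034,-0.0524,0,1.5],
    [-0.3,-4.4,-0.5,0.0034,-0.0524,0,1.5],
    [-0.3,-4.4,-0.5,0.0034,-0.0524,0,1.5],
    [-0.2,-4.3,-0.5,0.0034,-0.0524,0,1.5],
    [0,0,0,0,0,0,1.5],
    [0,0,0,0,0,0,1.5]
  ]
}}

```text
time: 8.75
ee_pos: [0.6041, -0.2127, 0.1931]
eef_rot: [0.704, -0.661, 0.177, -0.189]
ft_force: [0.3, 0.3, -2.4]
width: 0.0261
```

```bash
python3 - <<'E'
from h import *
from bench import r
s=r.read_state();print({k:np.round(v,4).tolist() for k,v in s.items() if k in('time','ee_pos','eef_rot','width','ft_force')})
Rt=R.from_quat(s['eef_rot']).as_matrix();print(Rt.round(3).tolist())
c=r.camera('wrist');pickle.dump(c,open('pics/w3.pkl','wb'))
I=c['img'][:,:,::-1].copy();cv2.imwrite('pics/w3r.png',I)
Rm,T=pose([.5874,-.2139,.065],.055,np.pi/6)
for q in [(45,62,12),(95,82,0),(95,-45,0),(25,38,10),(25,-38,10),(44.5,0,3),(-50,82,0)]:
    u,v=proj(c,Rm@np.array(q)/1000+T)[0];cv2.drawMarker(I,(int(round(u)),int(round(v))),(0,0,255),cv2.MARKER_CROSS,7,1);print(q,round(u,1),round(v,1))
cv2.imwrite('pics/w3.png',cv2.convertScaleAbs(I,alpha=1.4,beta=15))
E
```

```text
{'time': 8.75, 'ee_pos': [0.6041, -0.2127, 0.1931], 'eef_rot': [0.7041, -0.6612, 0.1766, -0.1894], 'ft_force': [0.2995, 0.2645, -2.3832], 'width': 0.0261}
[[0.063, -0.864, 0.499], [-0.998, -0.054, 0.033], [-0.002, -0.5, -0.866]]
(45, 62, 12) 244.9 252.8
(95, 82, 0) 219.5 189.7
(95, -45, 0) 376.5 189.3
(25, 38, 10) 275.6 274.0
(25, -38, 10) 366.7 273.9
(44.5, 0, 3) 321.1 249.0
(-50, 82, 0) 232.4 343.4
```

View pics/w3.png

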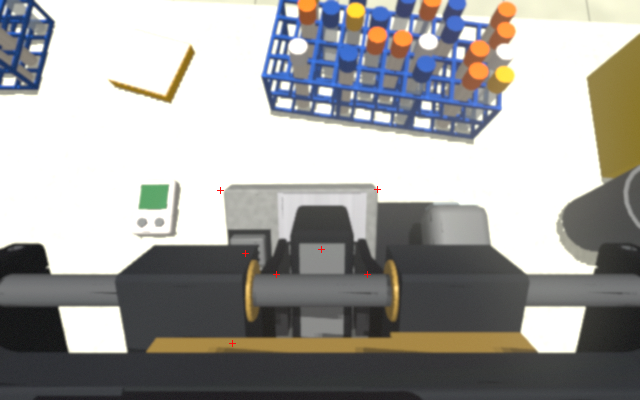

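The wrist view shows the stand's top edge from (225,186) to (377,184), with the bay hidden by the pack. I'll back the hand down-slope to see the jaws and catch.

Call:
{"api": "play_rows", "payload": {
  "commands": [
    [-3.2,-0.2,-1.9,0,0,0,1.5],
    [-3.3,-0.2,-1.9,0,0,0,1.5],
    [0,0,0,0,0,0,1.5],
    [0,0,0,0,0,0,1.5]
  ]
}}

```text
time: 9.3
ee_pos: [0.5406, -0.2164, 0.1565]
eef_rot: [0.705, -0.66, 0.178, -0.19]
ft_force: [0.8, -0.5, -2.4]
width: 0.0256
```

```bash
python3 - <<'E'
from h import *
from bench import r
s=r.read_state();print({k:np.round(v,4).tolist() for k,v in s.items() if k in('time','ee_pos','eef_rot','width','ft_force')})
c=r.camera('wrist');pickle.dump(c,open('pics/w4.pkl','wb'))
I=c['img'][:,:,::-1].copy();cv2.imwrite('pics/w4r.png',I)
Rm,T=pose([.5874,-.2139,.065],.055,np.pi/6)
for q in [(45,62,12),(95,82,0),(95,-45,0),(25,38,10),(25,-38,10),(54,0,0)]:
    u,v=proj(c,Rm@np.array(q)/1000+T)[0];cv2.drawMarker(I,(int(round(u)),int(round(v))),(0,0,255),cv2.MARKER_CROSS,5,1);print(q,round(u,1),round(v,1))
cv2.imwrite('pics/w4.png',cv2.resize(cv2.convertScaleAbs(I[100:250,210:410],alpha=1.5,beta=15),(800,600),interpolation=cv2.INTER_CUBIC))
E
```

```text
{'time': 9.3, 'ee_pos': [0.5406, -0.2164, 0.1565], 'eef_rot': [0.7045, -0.6603, 0.1778, -0.1898], 'ft_force': [0.7676, -0.4946, -2.4045], 'width': 0.0256}
(45, 62, 12) 239.3 163.0
(95, 82, 0) 212.2 94.5
(95, -45, 0) 380.8 94.4
(25, 38, 10) 272.4 188.2
(25, -38, 10) 370.0 188.1
(54, 0, 0) 321.1 149.3
```

View pics/w4.png

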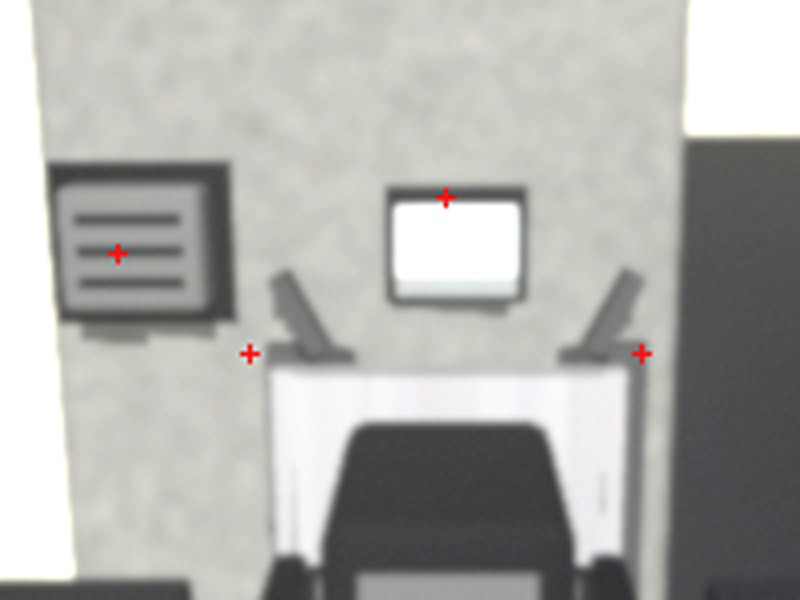

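The view shows the jaws' outer edges at crop (268..645, 345), the catch centred at (457,243), the pad at (133,248) and the held foot plate's far edge at (270..630, 368). I'll fit from these.

```bash
python3 - <<'E'
from h import *
w=pickle.load(open('pics/w4.pkl','rb'))
un=lambda L:[((u+.5)/4-.5+210,(v+.5)/4-.5+100) for u,v in L]
o=[(w,[(25,38,10),(25,-38,10),(45,62,12),(54,0,1)],un([(268,347),(645,347),(133,248),(457,199)]))]
x,res=fit(o,.055,np.pi/6,[.5874,-.2139,.065]);print(x.round(4),res.round(1).tolist())
def both(p):
    return
f=lambda p:np.concatenate([(proj(w,(np.array(o[0][1])/1000)@pose(p[:3],p[3],np.pi/6)[0].T+np.array([p[0],p[1],p[3]]))-np.array(o[0][2])).ravel()])
s=least_squares(f,[*x,.055]);print('with z',s.x.round(4),s.fun.round(1))
tcp=np.array([.5406,-.2164,.1565]);Rt=R.from_quat([0.7045,-0.6603,0.1778,-0.1898]).as_matrix()
# pack in tool: x_p=-y_t(along), underside 14.4mm beyond tcp; far edge at 35-d
for d in(0,2,4):
  P=[tcp+Rt@np.array([sx*23,-(35-d),14.4])/1000 for sx in(1,0,-1)];print(d,(proj(w,P)*4-np.array([840,400])).round(0).tolist())
for xx,z in((x,.055),(s.x[:3],s.x[3])):
  Rm,T=pose(xx,z,np.pi/6);print('tool in stand mm',(Rm.T@(tcp-T)*1000).round(1),'rot err',R.from_matrix(Rt@np.array([[0,-1,0],[-1,0,0],[0,0,-1.]])@Rm.T).as_rotvec().round(3))
E
```

```text
[ 0.5887 -0.2162  0.0651] [[-1.2, 0.4], [2.0, 0.3], [-0.4, -0.0], [0.2, -1.3]]
with z [ 0.5907 -0.2155  0.0628  0.0492] [-0.8  0.2  0.3  0.3  0.9  0.2 -0.3 -0.6]
0 [[615.0, 344.0], [439.0, 344.0], [262.0, 344.0]]
2 [[615.0, 359.0], [439.0, 359.0], [262.0, 359.0]]
4 [[614.0, 374.0], [439.0, 374.0], [263.0, 374.0]]
tool in stand mm [  9.2   2.9 111.9] rot err [ 0.    -0.003 -0.   ]
tool in stand mm [ 10.3   2.2 118. ] rot err [ 0.    -0.003  0.002]
```

Call:
{"api": "play_rows", "payload": {
  "commands": [
    [3.15,0.12,1.81,0,0,0,1.5],
    [3.15,0.12,1.81,0,0,0,1.5],
    [1.1,0.07,-1.9,0,0,0,1.5],
    [1.1,0.07,-1.9,0,0,0,1.5],
    [1.1,0.07,-1.9,0,0,0,1.5],
    [0.6,0.04,-1.04,0,0,0,1.5],
    [0.25,0.016,-0.43,0,0,0,1.5],
    [0,0,0,0,0,0,1.5],
    [0,0,0,0,0,0,1.5]
  ]
}}

```text
time: 10.48
ee_pos: [0.6442, -0.2127, 0.1209]
eef_rot: [0.704, -0.661, 0.178, -0.19]
ft_force: [-0.4, -0.2, -2.1]
width: 0.0257
```

```bash
cat >> h.py <<'E'
def where(s,sp=(.5887,-.2162,.065)):
    Rm,T=pose(sp,.055,np.pi/6);Rt=R.from_quat(s['eef_rot']).as_matrix()
    print('t',round(float(s['time']),2),'tcp in stand mm',(Rm.T@(s['ee_pos']-T)*1000).round(1),'F stand',(Rm.T@s['ft_force']).round(1),'w',round(float(s['width']),4),'rot',R.from_matrix(Rm.T@Rt@np.array([[0,-1,0],[-1,0,0],[0,0,-1.]])).as_rotvec().round(3))
E
python3 -c "
from h import *
from bench import r
where(r.read_state())
c=r.camera('side');cv2.imwrite('pics/s5.png',cv2.resize(c['img'][80:200,230:390,::-1],(800,600),interpolation=cv2.INTER_CUBIC))"
```

```text
t 10.47 tcp in stand mm [81.1 -0.1 29.3] F stand [-1.4 -0.2 -1.6] w 0.0257 rot [-0.001 -0.002 -0.002]
```

View pics/s5.png

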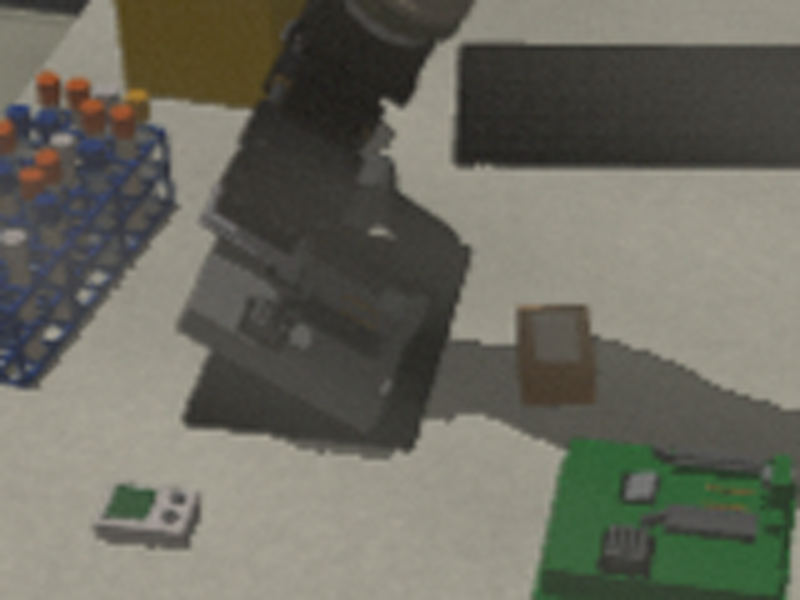

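The pack hovers about 15 mm above the mouth, square to it. I'll lower it gently until it touches.

Call:
{"api": "play_rows", "payload": {
  "commands": [
    [0.3,0.02,-0.52,0,0,0,1.5],
    [0.2,0.01,-0.35,0,0,0,1.5],
    [0.1,0.006,-0.17,0,0,0,1.5],
    [0,0,0,0,0,0,1.5]
  ]
}}

```text
time: 11.02
ee_pos: [0.65, -0.2119, 0.1095]
eef_rot: [0.704, -0.661, 0.177, -0.19]
ft_force: [-0.3, -0.7, -1.7]
width: 0.0258
```

```bash
python3 -c "
from h import *
from bench import r
where(r.read_state())"
```

```text
t 11.03 tcp in stand mm [80.5  0.3 16.5] F stand [-1.2 -0.7 -1.3] w 0.0258 rot [ 0.    -0.001 -0.002]
```

Call:
{"api": "play_rows", "payload": {
  "commands": [
    [0.1,0.0,-0.17,0,0,0,1.5],
    [0,0,0,0,0,0,1.5],
    [0,0,0,0,0,0,1.5]
  ]
}}

```text
time: 11.4
ee_pos: [0.6511, -0.2121, 0.1083]
eef_rot: [0.704, -0.661, 0.178, -0.19]
ft_force: [-1.9, -0.1, 2.8]
width: 0.0255
```

Call:
{"api": "play_rows", "payload": {
  "commands": [
    [0.1,0.0,-0.17,0,0,0,1.5],
    [0,0,0,0,0,0,1.5],
    [0,0,0,0,0,0,1.5]
  ]
}}

```text
time: 11.78
ee_pos: [0.6517, -0.2125, 0.1085]
eef_rot: [0.704, -0.661, 0.178, -0.189]
ft_force: [-25.9, 3.5, 28.1]
width: 0.0257
```

```bash
python3 -c "
from h import *
from bench import r
where(r.read_state())"
```

```text
t 11.78 tcp in stand mm [81.4 -0.4 14.7] F stand [-8.1  5.2 37.1] w 0.0257 rot [-0.001 -0.002 -0.002]
```

Call:
{"api": "play_rows", "payload": {
  "commands": [
    [-0.09,0,0.15,0,0,0,1.5],
    [-0.43,-0.03,-0.25,0,0,0,1.5],
    [-0.43,-0.03,-0.25,0,0,0,1.5],
    [-0.43,-0.03,-0.25,0,0,0,1.5],
    [0,0,0,0,0,0,1.5]
  ]
}}

```text
time: 12.4
ee_pos: [0.6382, -0.2135, 0.1008]
eef_rot: [0.704, -0.661, 0.178, -0.19]
ft_force: [-6.8, 0.1, 8.5]
width: 0.0253
```

```bash
python3 -c "
from h import *
from bench import r
where(r.read_state())"
```

```text
t 12.4 tcp in stand mm [65.8 -0.5 14.9] F stand [-1.6  0.5 10.8] w 0.0253 rot [-0.001 -0.002 -0.003]
```

Call:
{"api": "play_rows", "payload": {
  "commands": [
    [-0.45,-0.03,-0.22,0,0,0,1.5],
    [-0.43,-0.03,-0.25,0,0,0,1.5],
    [-0.43,-0.03,-0.25,0,0,0,1.5],
    [-0.43,-0.03,-0.25,0,0,0,1.5],
    [-0.43,-0.03,-0.25,0,0,0,1.5],
    [0,0,0,0,0,0,1.5]
  ]
}}

```text
time: 13.15
ee_pos: [0.6158, -0.2147, 0.0878]
eef_rot: [0.704, -0.661, 0.177, -0.189]
ft_force: [-6.1, -0.3, 6.6]
width: 0.0257
```

```bash
python3 -c "
from h import *
from bench import r
where(r.read_state())"
```

```text
t 13.15 tcp in stand mm [39.9 -0.3 14.8] F stand [-1.9  0.1  8.8] w 0.0257 rot [-0.    -0.001 -0.003]
```

Call:
{"api": "play_rows", "payload": {
  "commands": [
    [-0.43,-0.03,-0.25,0,0,0,1.5],
    [-0.43,-0.03,-0.25,0,0,0,1.5],
    [-0.43,-0.03,-0.25,0,0,0,1.5],
    [-0.43,-0.03,-0.25,0,0,0,1.5],
    [-0.43,-0.03,-0.25,0,0,0,1.5],
    [-0.43,-0.03,-0.25,0,0,0,1.5],
    [0,0,0,0,0,0,1.5]
  ]
}}

```text
time: 14.02
ee_pos: [0.5911, -0.2164, 0.0736]
eef_rot: [0.704, -0.661, 0.178, -0.19]
ft_force: [-0.1, 0.5, 4.9]
width: 0.0258
```

```bash
python3 -c "
from h import *
from bench import r
where(r.read_state())"
```

```text
t 14.03 tcp in stand mm [11.4 -0.3 14.9] F stand [2.4 0.6 4.3] w 0.0258 rot [-0.001 -0.003 -0.002]
```

Call:
{"api": "play_rows", "payload": {
  "commands": [
    [-0.35,-0.02,-0.2,0,0,0,1.5],
    [-0.26,-0.017,-0.15,0,0,0,1.5],
    [0,0,0,0,0,0,1.5]
  ],
  "grip_force": 60
}}

```text
time: 14.4
ee_pos: [0.5853, -0.2168, 0.0703]
eef_rot: [0.704, -0.661, 0.178, -0.19]
ft_force: [2.5, -0.3, 5.4]
width: 0.0253
```

```bash
python3 -c "
from h import *
from bench import r
where(r.read_state())"
```

```text
t 14.4 tcp in stand mm [ 4.7 -0.3 14.9] F stand [ 4.8 -0.5  3.4] w 0.0253 rot [-0.001 -0.003 -0.002]
```

Call:
{"api": "play_rows", "payload": {
  "commands": [
    [-0.17,-0.01,-0.1,0,0,0,1.5],
    [0,0,0,0,0,0,1.5]
  ]
}}

```text
time: 14.65
ee_pos: [0.5837, -0.2168, 0.0694]
eef_rot: [0.704, -0.661, 0.178, -0.19]
ft_force: [3.4, -0.5, 5.5]
width: 0.0259
```

```bash
python3 -c "
from h import *
from bench import r
where(r.read_state())"
```

```text
t 14.65 tcp in stand mm [ 2.9 -0.3 14.9] F stand [ 5.6 -0.7  3.1] w 0.0259 rot [-0.001 -0.004 -0.002]
```

Call:
{"api": "play_rows", "payload": {
  "commands": [
    [-0.17,-0.01,-0.1,0,0,0,1.5],
    [0,0,0,0,0,0,1.5]
  ]
}}

```text
time: 14.9
ee_pos: [0.5819, -0.217, 0.0682]
eef_rot: [0.704, -0.661, 0.178, -0.19]
ft_force: [2.7, 0.7, 5.5]
width: 0.0255
```

Call:
{"api": "play_rows", "payload": {
  "commands": [
    [-0.13,-0.01,-0.075,0,0,0,1.5],
    [0,0,0,0,0,0,1.5]
  ]
}}

```text
time: 15.15
ee_pos: [0.5813, -0.217, 0.068]
eef_rot: [0.704, -0.661, 0.179, -0.19]
ft_force: [6.1, 0.4, 5.5]
width: 0.0256
```

```bash
python3 -c "
from h import *
from bench import r
where(r.read_state())"
```

```text
t 15.15 tcp in stand mm [ 0.1 -0.3 15. ] F stand [8.1 0.  1.7] w 0.0256 rot [-0.001 -0.005 -0.001]
```

Call:
{"api": "play_rows", "payload": {
  "commands": [
    [-0.13,-0.01,-0.075,0,0,0,1.5],
    [0,0,0,0,0,0,1.5],
    [0,0,0,0,0,0,1.5]
  ]
}}

```text
time: 15.52
ee_pos: [0.5812, -0.217, 0.0681]
eef_rot: [0.704, -0.66, 0.18, -0.191]
ft_force: [11.2, 0.1, 4.3]
width: 0.0257
```

```bash
python3 -c "
from h import *
from bench import r
where(r.read_state())"
```

```text
t 15.53 tcp in stand mm [-0.  -0.3 15.1] F stand [11.8 -0.6 -1.8] w 0.0257 rot [-0.002 -0.007 -0.001]
```

Call:
{"api": "play_rows", "payload": {
  "commands": [
    [-0.13,-0.01,-0.075,0,0,0,1.5],
    [-0.09,0,-0.05,0,0,0,1.5],
    [0,0,0,0,0,0,1.5]
  ]
}}

```text
time: 15.9
ee_pos: [0.581, -0.2169, 0.0682]
eef_rot: [0.704, -0.66, 0.181, -0.191]
ft_force: [21.0, 1.0, 1.3]
width: 0.0258
```

```bash
python3 -c "
from h import *
from bench import r
where(r.read_state())"
```

```text
t 15.9 tcp in stand mm [-0.1 -0.2 15.3] F stand [18.9 -0.4 -9.4] w 0.0258 rot [-0.003 -0.01   0.001]
```

The force climbs with no further motion, so the pack is hard at the stop. I'll ease off, open and retreat along the normal.

Call:
{"api": "play_rows", "payload": {
  "commands": [
    [0.26,0.02,0.15,0,0,0,1.5],
    [0,0,0,0,0,0,5],
    [0,0,0,0,0,0,5],
    [0,0,0,0,0,0,5],
    [0,0,0,0,0,0,5],
    [-1,-0.07,1.7,0,0,0,5],
    [-2,-0.14,3.5,0,0,0,5],
    [-2.5,-0.15,4.3,0,0,0,5],
    [-3,-0.1,1,0,0,0,5],
    [-3,-0.1,0,0,0,0,5],
    [0,0,0,0,0,0,5]
  ]
}}

```text
time: 17.27
ee_pos: [0.4624, -0.2232, 0.1713]
eef_rot: [0.703, -0.662, 0.178, -0.189]
ft_force: [1.0, -0.3, 0.2]
width: 0.0495
```

```bash
python3 -c "
from h import *
from bench import r
where(r.read_state())
c=r.camera('wrist');I=c['img'][:,:,::-1].copy()
pickle.dump(c,open('pics/w6.pkl','wb'))
Rm,T=pose((.5887,-.2162,.065),.055,np.pi/6)
for q in [(30,13,48),(30,-13,48),(-30,13,48),(35,0,0),(25,38,10),(45,62,12),(45,62,7)]:
    u,v=proj(c,Rm@np.array(q)/1000+T)[0];print(q,round(u),round(v))
cv2.imwrite('pics/w6.png',cv2.resize(cv2.convertScaleAbs(I[60:260,200:440],alpha=1.5,beta=15),(720,600),interpolation=cv2.INTER_CUBIC))"
```

```text
t 17.27 tcp in stand mm [-51.4   1.2 163.9] F stand [ 0.9 -0.4 -0.3] w 0.0495 rot [-0.002 -0.001 -0.004]
(30, 13, 48) 305 99
(30, -13, 48) 338 99
(-30, 13, 48) 306 176
(35, 0, 0) 321 95
(25, 38, 10) 278 107
(45, 62, 12) 249 83
(45, 62, 7) 250 83
```

View pics/w6.png

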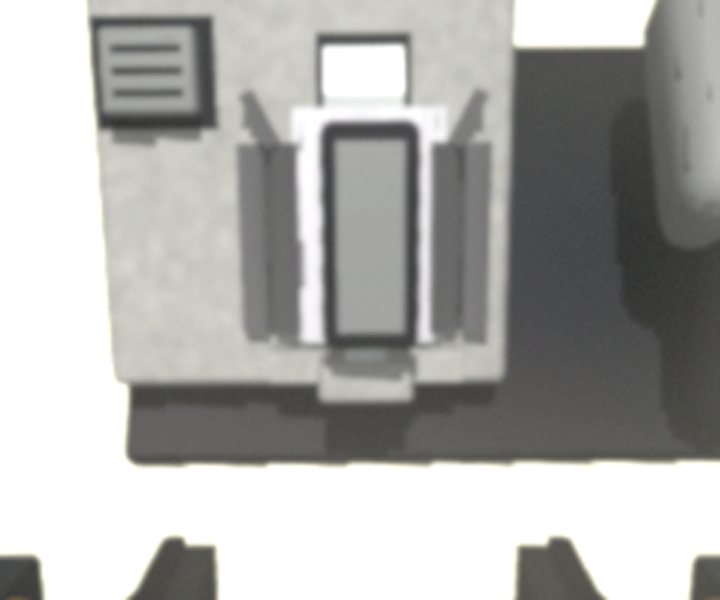

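The pack sits in the jaws at crop (322–417, 122–350). The whole catch shows beyond the foot plate (rows 40–105, about 19 mm), so it has sprung up behind the pack. The hand is clear, so I'm handing in.

```bash
python3 -c "
from bench import r
print(r.close_job(), r.read_state()['time'])"
```

```text
the job is handed in; nothing more can be done
the job is handed in; nothing more can be done
```

The battery pack is seated in the stand and let go. The job was handed in at about 17 s, and no verdict came back.

**What I did:** I pressed the charger's pad about 7 mm and the pack popped out roughly 13 mm. I gripped it, drew it out of the jaws, laid it at the stand's mouth and slid it in. It reached a hard stop: the push rose to about 19 N with no further motion. I eased off, let go and backed away.

**Last checks:**
- **Seating:** the final wrist picture shows the pack square in the jaws. The full 19 mm or so of the stand's catch is visible just beyond the foot plate, which fits a latched pack.
- **Clear of everything:** the hand was well away and the tool force read about 1 N.

**What disagreed or went unchecked:**
- **Camera differences:** the wrist camera placed the charger about 5 mm and the stand 1–2 mm away from my first fit with the top and side cameras. I used positions close to the wrist camera's and confirmed them by contact.
- **Contact force:** touching the pack down on the slope briefly reached 37 N, within the wrist limit.
- **Not measured:** I judged the catch by eye, since its joint value can't be read. I also did not re-measure the bystanders, though no move was planned near them.

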